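Seat the mixing pot on the vibrator and set its strength lever

TASK

Stand the lidded mixing pot on the vibrator's black rubber plate so that both white pegs come up through the holes in its foot and the foot lies flat, lowering it gently, and let go of it. Then swing the red-knobbed strength lever round until it points straight at the brass marker. Leave the marker as it is set, keep the pot upright, and do not disturb the rubber bowl, the shade guide or the articulator.

Things in the scene. Friction and masses are not known exactly. Their poses are not given: they have to be found in the camera images.
- vibrator: Blue vibrator, fixed to the bench, 190 (its x) by 370 (its y) by 55 mm high; origin at the centre of its underside, z up. On its +y half is a black rubber plate with two upright white pegs; on its -y half a white scale plate (top 57 mm above the bench) with the lever.
- seat (a point): Centre of the top face of the vibrator's rubber plate (63 mm above the bench; plate 170 by 110 mm), midway between the two white alumina pegs. The pegs stand at +-55 mm along this point's x axis, 14 mm in diameter, 21 mm high, the top 7 mm tapering to 6 mm.
- pot: Loose mixing pot, about 0.45 kg (0.3 to 0.6), 111 mm high in all. Origin at the centre of the underside of its foot, z up, x along the foot. The foot is an aluminium plate 150 (x) by 90 (y) by 12 mm thick with two through holes 18 mm wide at +-55 mm along x. On it an olive drum 80 mm in diameter (12 to 67 mm up), a lid 86 mm in diameter (to 75 mm up) and the black grip bar. Half a turn about z gives the same fit.
- pot_mid (a point): Centre of the mixing pot, 55.5 mm above the underside of its foot; axes as the pot's. When seated it is 55.5 mm above seat.
- pot_bar (a point): Centre of the black grip bar on top of the lid: 66 mm long along the pot's x, 16 mm thick along its y, 36 mm tall (75 to 111 mm above the underside of the foot). Pinch it across its thickness, from above.
- lever (a joint): Angle of the strength lever in rad, 0 (off, nearest the rubber plate) to 1.5; seen from above it grows anticlockwise, the knob moving away from the rubber plate, the vibrator's -y way. It swings level about the upright axis at lever_pivot, takes about 2 N at the knob and stays where it is left.
- lever_pivot (a point): Point on the lever's upright pivot axis, on the scale plate, 57 mm above the bench. The point's axes are those of the vibrator.
- lever_knob (a point): Centre of the red upright grip knob on the lever, a round post 22 mm in diameter and 50 mm tall (74 to 124 mm above the bench), 95 mm from the pivot axis. The point is at its mid-height; its x axis points out along the lever from the pivot. The steel arm below it is 14 mm wide and ends in a small red pointer 118 mm from the pivot.
- marker (a joint): Angle of the brass marker in rad, on the same scale and about the same axis as the lever: the lever points at the marker when both values are equal. The marker is stiff and must not be shifted.
- marker_tip (a point): Inward-pointing tip of the brass marker, 117 mm from the pivot axis; the marker is a pointed block 16 mm wide, 21 mm long and 14 mm high standing on the scale plate outside the lever's knob (its top 71 mm above the bench). x axis points outward from the pivot.
- bowl: Bystander: loose open olive rubber bowl, 100 mm across, 62 mm high; origin at the centre of its underside.
- shade_guide: Bystander: loose white porcelain shade guide frame, 60 by 120 mm (its y), 82 mm high, with a row of tooth-coloured tabs; origin at the centre of its underside.
- articulator: Bystander: loose steel articulator with plaster models, 100 by 70 mm, 108 mm high; origin at the centre of its underside.
Not all that is in view belongs to the job. What is shaped like the pot but blue is not meant.

How it is judged:
By the outcome, as a careful person would: the job done as asked, in the order asked, and still so for the second after the job is handed in, with the robot touching nothing.
It also fails if it takes over 56 s, if anything falls off the work surface, if the arm or the gripper's body presses on something with over 40 N, if the wrist force passes 120 N, or if a joint passes its speed limit or range.

ROBOT

A 7-joint arm with a two-finger parallel gripper is mounted at the origin on the work surface. World frame = base frame: x ahead of the robot, y to its left, z up, the work surface at z = 0. Lengths are in m, angles in rad, forces in N, time in s.
With the tool pointing down it reaches from about 0.35 to 0.9 m from the base axis. Payload 7.2 kg.
Tool frame: the origin (TCP) lies at the centre of the arm's flange, where the gripper is bolted on; the fingertips stand 173 mm ahead of it and the grasp point (between the pads) lies bot.grip_point_offset ahead of it (bot.grip_point_offset is the distance from the TCP to the grasp point, in m); z points along the fingers, y is the line along which they close (so a half turn about z gives the same grasp; the last joint's range is limited). The gripper opens to 85 mm and grips with 20 to 120 N. Pads are 22 mm wide; open, the fingers measure 114 mm over their backs; the gripper's body (76 mm by 85 mm) begins 54 mm behind the grasp point. The pads swing forward as they close: fully open they stand 13 mm farther back than shut.
Start: joints at [1.176, 0.411, -0.013, 1.596, 0.006, 1.134, -0.082], TCP at [0.201, -0.592, 0.405] pointing down, gripper open.
Joint ranges: [-2.95, 2.95], [-0.29, 1.99], [-1.47, 1.44], [0.14, 2.54], [-1.03, 4.17], [0.13, 1.85], [-2.86, 2.86]. Speed limits (rad/s): [2.39, 2.39, 3.01, 3.01, 3.14, 3.14, 3.14].

INTERFACE

Orientations are given as a 3x3 rotation matrix whose columns are the frame's x, y, z axes.
In Python, from rig import bot gives the robot as it stands.
- The arm moves only by the tool arm_command, never from a script. Its argument "deltas" is a list of rows, each an object of numbers: "x", "y", "z": the shift along the tool's x, y, z in cm; "wx", "wy", "wz": the turn, a rotation vector about the tool's x, y, z in degrees; "hand": the opening, from 0 (shut) to 1 (fully open). A call has 1 to 5 rows; each row is the pose to reach, as a shift and turn from the pose commanded when the call began, along the tool's axes at that moment; what a row does not reach only later rows make up. A row lasts 1/8 s, in which the tool goes at most 62.5 mm and 10.7 degrees, less where a joint would pass 70% of its speed; a pose out of reach is approached as far as the arm can. A call with a gripper value outside its range is refused whole. The fingers move at their own pace and stop on an object; "newtons" is the grip in N (left out, the last holds). Time passes only in rows, so rows that repeat a pose let the fingers close. It gives the time, the measured TCP pose, the force, the opening and the grip force at its end, in the units of the state.
- bot.sense(): the state, without advancing time (a new reading comes with each control period).
- bot.grab_frame(name): name is "scene" or "side" or "wrist"; returns a dict with "pixels" (480x640x3 uint8, red, green, blue), "fx", "fy", "cx", "cy" (pixels), "k1" (the pictures are not rectified: a ray, as slopes to the right and down, at radius r is drawn at 1 + k1 r^2 times it, then the intrinsics apply), "R" (3x3) and "t" (3): a world point X has camera coordinates R X + t; the wrist camera has in their place "mount" (4x4, takes a point from camera to tool coordinates, whose origin is the TCP and whose axes are the flange's). Camera axes: x right, y down, z forward; pixel columns grow to the right and rows downward; lengths in m; the calibration is good to about 2 mm. A picture is of the moment at which its call begins: read the wrist's pose just before it. There is no depth.
- bot.job_done(): hands the job in; it is judged then, once.
The state is a dict: "clock": time; "joint_positions": joint angles; "joint_vel": joint speeds; "joint_torque": joint torques, N m; "tcp_pos": TCP position; "ee_rot": TCP orientation; "force": force on the tool from outside, world axes, zero at the start; "ft_torque": the same for the moment, N m; "width": finger opening in m; "gripper_force": force on a finger pad.
Only numpy, scipy, OpenCV 4.12 (cv2) and the standard library are available. Lean on these libraries where they do the work, as an engineer would, in place of code of your own. Each camera call takes 0.05 s, during which the arm holds its last target. There are 200 camera calls.

## Working session

There is one attempt and no reset: what is moved stays moved. The work goes in short steps, Python scripts to look and compute and a tool call to move; the robot and the scene stay as the last step left them, time stands still between calls to the robot, and variables do not carry over. Pictures are saved under pics/ and viewed, at most 10 in all, crops included, and the job is handed in when it is done.

Besides the shell and the picture viewer there is one more tool, called by a JSON object that holds its "name" and its "arguments", one argument or row to a line. arm_command: Moves the arm, as the interface text tells. Its arguments: {"type":"object","properties":{"deltas":{"type":"array"},"newtons":{"type":"number"}},"required":["deltas"]}

```bash
mkdir -p pics; ls; cat > h.py <<'E'
import numpy as np, cv2
from rig import bot
def snap(name,fn):
    s=bot.sense(); f=bot.grab_frame(name)
    if name=="wrist":
        T=np.eye(4);T[:3,:3]=s["ee_rot"];T[:3,3]=s["tcp_pos"]
        M=T@np.array(f["mount"]); R=M[:3,:3].T; t=-R@M[:3,3]
    else: R=np.array(f["R"]);t=np.array(f["t"])
    cv2.imwrite(f"pics/{fn}.png",cv2.cvtColor(f["pixels"],cv2.COLOR_RGB2BGR))
    np.savez(f"pics/{fn}.npz",R=R,t=t,k=[f["fx"],f["fy"],f["cx"],f["cy"],f["k1"]])
def load(fn):
    d=np.load(f"pics/{fn}.npz");return d["R"],d["t"],d["k"]
def ray(fn,u,v):
    R,t,(fx,fy,cx,cy,k1)=load(fn)
    K=np.array([[fx,0,cx],[0,fy,cy],[0,0,1]])
    p=np.array([(u-cx)/fx,(v-cy)/fy]);q=p.copy()
    for _ in range(30): q=p/(1+k1*(q@q))
    return -R.T@t, R.T@np.array([q[0],q[1],1])
def at(fn,u,v,z):
    c,d=ray(fn,u,v); return c+d*(z-c[2])/d[2]
def proj(fn,X):
    R,t,(fx,fy,cx,cy,k1)=load(fn)
    c=R@np.array(X)+t;q=c[:2]/c[2];q=q*(1+k1*(q@q));return np.array([fx*q[0]+cx,fy*q[1]+cy])
E
python3 - <<'E'
from h import *
for n in("scene","side","wrist"):
    snap(n,n+"0"); R,t,k=load(n+"0"); print(n,-R.T@t,R[2],k)
s=bot.sense();print(bot.grip_point_offset,s["tcp_pos"],s["ee_rot"],s["width"])
E
```

```text
pics
scene [1.0510417  0.08232925 1.01009007] [-0.47080695 -0.21895163 -0.85463501] [ 4.68461883e+02  4.68461883e+02  3.15816340e+02  2.32036172e+02
 -6.31556799e-02]
side [ 0.46715077 -1.20602521  0.73675525] [ 0.04418789  0.84406556 -0.53441629] [ 4.34292064e+02  4.34292064e+02  3.18457954e+02  2.32362046e+02
 -6.99814577e-02]
wrist [ 0.27690614 -0.564899    0.37307906] [-0.29751533 -0.09960391 -0.94950708] [4.17366298e+02 4.17366298e+02 3.20765075e+02 2.42406620e+02
 2.24088094e-03]
0.1547 [ 0.20057    -0.59178506  0.40405145] [[ 9.47068689e-01  3.21030678e-01 -4.49234631e-04]
 [ 3.21030985e-01 -9.47068043e-01  1.10827431e-03]
 [-6.96657084e-05 -1.19383014e-03 -9.99999285e-01]] 0.08532850737703555
```

View pics/scene0.png

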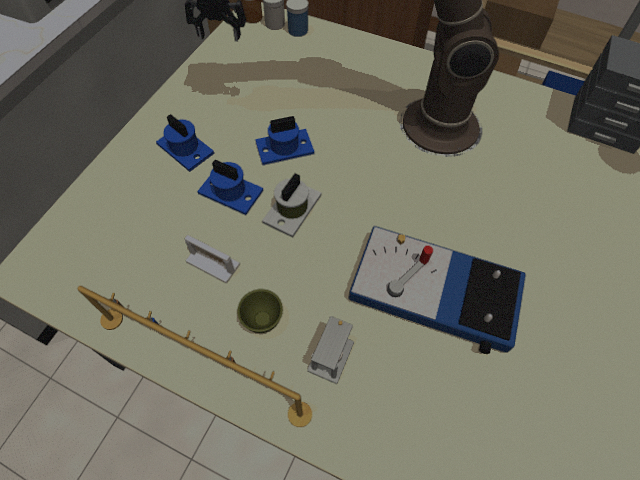

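View pics/side0.png

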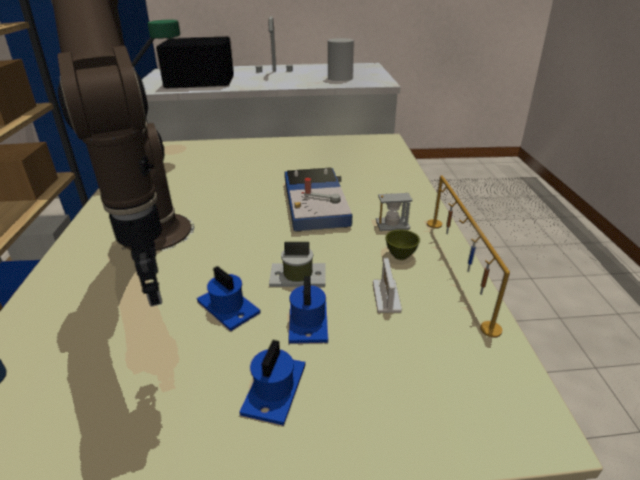

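In the scene picture, the pot-like things are blue ones at (182,140), (284,142) and (228,187), and an olive drum on a bare aluminium foot at (292,203). The last one fits the description. The vibrator is at (437,287), with pegs at about (496,274) and (489,318), the red knob at (426,255) and the brass marker at (401,239). I'll check the choice in one crop.

```bash
python3 - <<'E'
from h import *
im=cv2.imread("pics/scene0.png")[165:350,255:530]
cv2.imwrite("pics/crop0.png",cv2.resize(im,None,fx=2.9,fy=2.9,interpolation=cv2.INTER_CUBIC))
E
```

```text
(no output)
```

View pics/crop0.png

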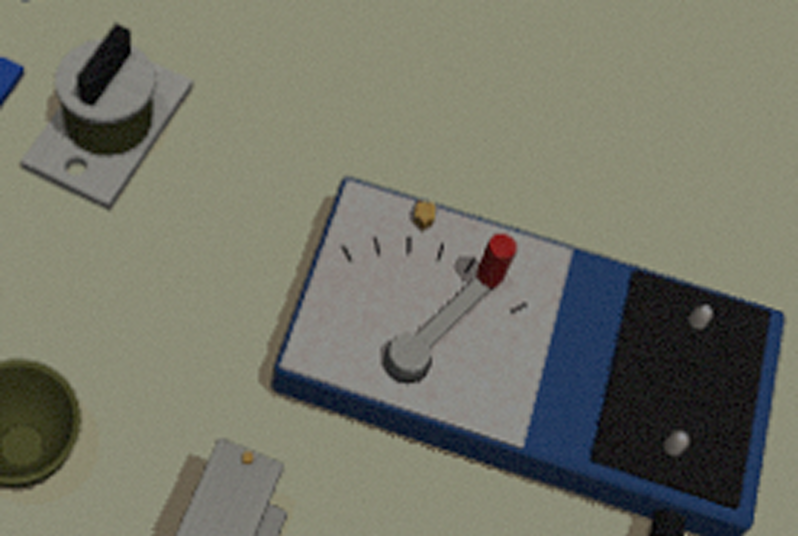

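```bash
python3 - <<'E'
from h import *
np.set_printoptions(precision=4,suppress=True)
P=lambda x,y,z:at("scene0",255+x/2.9,165+y/2.9,z)
a,b,c=P(22,163,.012),P(110,207,.012),P(192,84,.012)
print("foot",a,b,c,"short",np.linalg.norm(a-b),"long",np.linalg.norm(b-c),"ctr",(a+c)/2,"ang",np.degrees(np.arctan2(*(c-b)[1::-1])))
h=P(76,163,.012);print("hole",h, np.linalg.norm(h-(a+c)/2))
p,q=P(703,309,.084),P(680,436,.084)
print("pegs",p,q,np.linalg.norm(p-q),"seat",(p+q)/2,"ang",np.degrees(np.arctan2(*(q-p)[1::-1])))
piv=P(409,349,.065);k=P(503,241,.124);m=P(422,228,.064)
print("piv",piv,"knob",k,np.linalg.norm((k-piv)[:2]),"mk",m,np.linalg.norm((m-piv)[:2]))
for w in(k,m):print(np.degrees(np.arctan2(*(w-piv)[1::-1])))
cs=[P(346,178,.055),P(784,314,.055),P(746,530,.055),P(277,375,.055)]
print(cs,[np.linalg.norm(cs[i]-cs[i-1]) for i in range(4)])
print(bot.sense()["joint_positions"])
E
```

```text
foot [ 0.5296 -0.3088  0.012 ] [ 0.5368 -0.2193  0.012 ] [ 0.3894 -0.2103  0.012 ] short 0.08976063048990708 long 0.14769421894191073 ctr [ 0.4595 -0.2595  0.012 ] ang 176.48844745977564
hole [ 0.5095 -0.2662  0.012 ] 0.05046051215365324
pegs [0.4617 0.2541 0.084 ] [0.5707 0.264  0.084 ] 0.10951482328372826 seat [0.5162 0.2591 0.084 ] ang 5.198440253971721
piv [0.5796 0.0596 0.065 ] knob [0.4953 0.0945 0.124 ] 0.09125780828918065 mk [0.4742 0.0322 0.064 ] 0.10899055587054816
157.49139468292992
-165.44061826083185
[array([ 0.4504, -0.0418,  0.055 ]), array([0.4199, 0.32  , 0.055 ]), array([0.6065, 0.3327, 0.055 ]), array([ 0.638 , -0.0245,  0.055 ])] [np.float64(0.18833330193054398), np.float64(0.36309226318291105), np.float64(0.18698176943344902), np.float64(0.35859349117761574)]
[ 1.1758  0.4117 -0.0127  1.5968  0.0056  1.1343 -0.0822]
```

{"name": "arm_command", "arguments": {
  "deltas": [
    {"x": 4,"y": -2.6,"wz": 4},
    {"x": 9,"y": -5.9,"wz": 9},
    {"x": 14,"y": -9.2,"wz": 14},
    {"x": 19,"y": -12.5,"wz": 19},
    {"x": 24,"y": -15.8,"wz": 22}
  ]
}}

```text
schema error: expected keys x, y, z, wx, wy, wz, hand
```

```bash
python3 - <<'E'
from h import *
s=bot.sense();print(s["clock"],s["tcp_pos"],s["ee_rot"].round(4) if hasattr(s["ee_rot"],"round") else s["ee_rot"],s["joint_positions"],s["force"])
E
```

```text
0.15 [ 0.20057    -0.59178506  0.40405145] [[ 9.471e-01  3.210e-01 -4.000e-04]
 [ 3.210e-01 -9.471e-01  1.100e-03]
 [-1.000e-04 -1.200e-03 -1.000e+00]] [ 1.17581958  0.41173056 -0.01273905  1.59681649  0.00559708  1.13427696
 -0.08220591] [ 0.21178732 -0.72807287 -0.74310191]
```

{"name": "arm_command", "arguments": {
  "deltas": [
    {"x": 4,"y": -2.6,"z": 0,"wx": 0,"wy": 0,"wz": 4,"hand": 1},
    {"x": 9,"y": -5.9,"z": 0,"wx": 0,"wy": 0,"wz": 9,"hand": 1},
    {"x": 14,"y": -9.2,"z": 0,"wx": 0,"wy": 0,"wz": 14,"hand": 1},
    {"x": 19,"y": -12.5,"z": 0,"wx": 0,"wy": 0,"wz": 19,"hand": 1},
    {"x": 24,"y": -15.8,"z": 0,"wx": 0,"wy": 0,"wz": 22,"hand": 1}
  ]
}}

```text
clock: 0.78
tcp_pos: [0.3781, -0.3635, 0.4047]
ee_rot: [[0.998, -0.059, 0.0], [-0.059, -0.998, -0.0], [0.0, 0.0, -1.0]]
force: [0.2, -1.3, 0.7]
width: 0.0853
gripper_force: 0.0
```

```bash
cat >> h.py <<'E'
np.set_printoptions(precision=4,suppress=True)
def st(tgt=None,heading=None):
    s=bot.sense();R=np.array(s["ee_rot"]);p=np.array(s["tcp_pos"])
    print(round(s["clock"],2),"tcp",p,"head",np.degrees(np.arctan2(R[1,0],R[0,0])).round(2),"z",R[:,2],"q",np.array(s["joint_positions"]),"F",np.array(s["force"]),s["width"],s["gripper_force"])
    if tgt is not None: print("delta tool cm",R.T@(np.array(tgt)-p)*100)
E
python3 -c "
from h import *
st([.4595,-.2595,.40])"
```

```text
0.78 tcp [ 0.3781 -0.3635  0.4047] head -3.41 z [ 0.     -0.0001 -1.    ] q [ 0.7379  0.2436 -0.0772  1.8352  0.0214  1.0635 -0.9776] F [ 0.2344 -1.2838  0.6507] 0.08529338947805104 0.0
delta tool cm [  7.5112 -10.8689   0.4646]
```

{"name": "arm_command", "arguments": {
  "deltas": [
    {"x": 3,"y": -4.3,"z": 0.5,"wx": 0,"wy": 0,"wz": 0,"hand": 1},
    {"x": 6,"y": -8.7,"z": 1,"wx": 0,"wy": 0,"wz": 0,"hand": 1},
    {"x": 7.5,"y": -10.8,"z": 2,"wx": 0,"wy": 0,"wz": 0,"hand": 1},
    {"x": 7.5,"y": -10.9,"z": 2,"wx": 0,"wy": 0,"wz": 0,"hand": 1}
  ]
}}

```text
clock: 1.27
tcp_pos: [0.4593, -0.2586, 0.3838]
ee_rot: [[0.999, -0.053, -0.001], [-0.053, -0.999, 0.001], [-0.001, -0.001, -1.0]]
force: [-0.2, 0.3, -0.0]
width: 0.0856
gripper_force: 0.0
```

```bash
python3 -c "
from h import *
st([.4595,-.2595,.40]);snap('wrist','w1')"
```

```text
1.27 tcp [ 0.4593 -0.2586  0.3838] head -3.03 z [-0.0012  0.0014 -1.    ] q [ 0.5479  0.2732 -0.1535  1.8502  0.0474  1.0234 -1.2485] F [-0.2408  0.2907 -0.0325] 0.08561731533783128 0.0
delta tool cm [ 0.0254  0.0846 -1.6177]
```

View pics/w1.png

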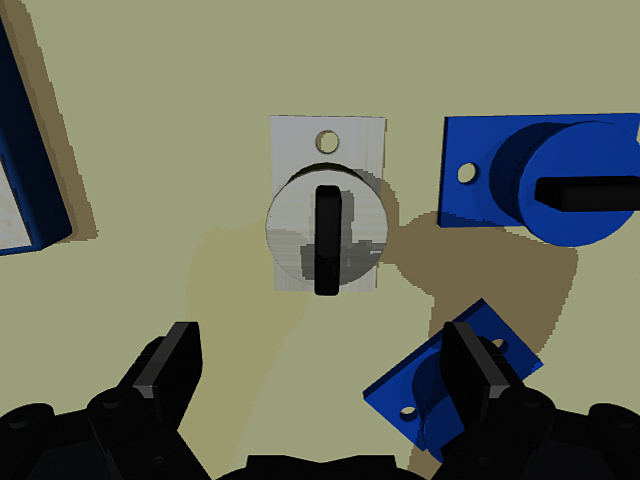

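```bash
python3 - <<'E'
from h import *
P=lambda u,v,z:at("w1",u,v,z)
a,b,c,d=P(270,116,.012),P(385,118,.012),P(378,291,.012),P(275,290,.012)
print(a,b,c,d,(a+b+c+d)/4,[np.linalg.norm(x-y) for x,y in((a,b),(b,c),(c,d),(d,a))])
m=((a+b)-(c+d))/2;print("ang",np.degrees(np.arctan2(m[1],m[0])))
f=P(328.5,186,.111);g=P(326.5,285,.111);print("bar",f,g,f-g,(f+g)/2, "hole",P(327.5,142,.012))
l=P(266,232,.075);r=P(387,232,.075);print("lid",l,r,(l+r)/2)
for X in((.4595,-.2595,.111),(.4595,-.2595,.012)):print(proj("w1",X))
E
```

```text
[ 0.533  -0.2215  0.012 ] [ 0.5267 -0.3113  0.012 ] [ 0.3784 -0.3043  0.012 ] [ 0.3843 -0.2123  0.012 ] [ 0.4556 -0.2623  0.012 ] [np.float64(0.08998873345189591), np.float64(0.14841489829777735), np.float64(0.09215108571759166), np.float64(0.14897296885461786)]
ang -3.133675722508081
bar [ 0.4941 -0.2638  0.111 ] [ 0.4312 -0.2595  0.111 ] [ 0.0629 -0.0043  0.    ] [ 0.4626 -0.2617  0.111 ] hole [ 0.5108 -0.2655  0.012 ]
lid [ 0.4574 -0.2191  0.075 ] [ 0.4529 -0.3032  0.075 ] [ 0.4552 -0.2611  0.075 ]
[324.1852 242.4981]
[323.3657 205.196 ]
```

{"name": "arm_command", "arguments": {
  "deltas": [
    {"x": -0.2,"y": 0.3,"z": 3.5,"wx": 0,"wy": 0,"wz": 0,"hand": 1},
    {"x": -0.2,"y": 0.3,"z": 7.5,"wx": 0,"wy": 0,"wz": 0,"hand": 1},
    {"x": -0.2,"y": 0.3,"z": 10.5,"wx": 0,"wy": 0,"wz": 0,"hand": 1},
    {"x": -0.2,"y": 0.3,"z": 12.3,"wx": 0,"wy": 0,"wz": 0,"hand": 1},
    {"x": -0.2,"y": 0.3,"z": 12.8,"wx": 0,"wy": 0,"wz": 0,"hand": 1}
  ]
}}

```text
clock: 1.95
tcp_pos: [0.455, -0.2649, 0.2559]
ee_rot: [[0.998, -0.059, -0.002], [-0.059, -0.998, 0.0], [-0.002, 0.0, -1.0]]
force: [0.4, -0.6, 0.3]
width: 0.0859
gripper_force: 0.0
```

{"name": "arm_command", "arguments": {
  "deltas": [
    {"x": 0,"y": 0,"z": 0,"wx": 0,"wy": 0,"wz": 0,"hand": 0.5},
    {"x": 0,"y": 0,"z": 0,"wx": 0,"wy": 0,"wz": 0,"hand": 0.35},
    {"x": 0,"y": 0,"z": 0,"wx": 0,"wy": 0,"wz": 0,"hand": 0.25},
    {"x": 0,"y": 0,"z": 0,"wx": 0,"wy": 0,"wz": 0,"hand": 0.0},
    {"x": 0,"y": 0,"z": 0,"wx": 0,"wy": 0,"wz": 0,"hand": 0.0}
  ],
  "newtons": 60
}}

```text
clock: 2.58
tcp_pos: [0.4563, -0.2633, 0.257]
ee_rot: [[0.998, -0.057, 0.0], [-0.057, -0.998, 0.0], [0.0, -0.0, -1.0]]
force: [-1.2, 1.2, 3.2]
width: 0.0153
gripper_force: 61.9
```

{"name": "arm_command", "arguments": {
  "deltas": [
    {"x": 0,"y": 0,"z": 0,"wx": 0,"wy": 0,"wz": 0,"hand": 0},
    {"x": 0,"y": 0,"z": 0,"wx": 0,"wy": 0,"wz": 0,"hand": 0}
  ]
}}

```text
clock: 2.82
tcp_pos: [0.4563, -0.2634, 0.257]
ee_rot: [[0.998, -0.057, 0.0], [-0.057, -0.998, 0.0], [0.0, -0.0, -1.0]]
force: [-0.0, 2.5, 6.1]
width: 0.0149
gripper_force: 62.3
```

{"name": "arm_command", "arguments": {
  "deltas": [
    {"x": 0,"y": 0,"z": -0.5,"wx": 0,"wy": 0,"wz": 0,"hand": 0},
    {"x": 0,"y": 0,"z": -1.5,"wx": 0,"wy": 0,"wz": 0,"hand": 0},
    {"x": 0,"y": 0,"z": -3.5,"wx": 0,"wy": 0,"wz": 0,"hand": 0},
    {"x": 0,"y": 0,"z": -6,"wx": 0,"wy": 0,"wz": 0,"hand": 0},
    {"x": 0,"y": 0,"z": -9,"wx": 0,"wy": 0,"wz": 0,"hand": 0}
  ]
}}

```text
clock: 3.45
tcp_pos: [0.4557, -0.2636, 0.3474]
ee_rot: [[0.998, -0.057, -0.001], [-0.057, -0.998, 0.0], [-0.001, -0.0, -1.0]]
force: [0.3, -0.5, -3.3]
width: 0.0149
gripper_force: 60.9
```

{"name": "arm_command", "arguments": {
  "deltas": [
    {"x": 0,"y": 0,"z": -3,"wx": 0,"wy": 0,"wz": 0,"hand": 0},
    {"x": 0,"y": 0,"z": -6,"wx": 0,"wy": 0,"wz": 0,"hand": 0},
    {"x": 0,"y": 0,"z": -8.5,"wx": 0,"wy": 0,"wz": 0,"hand": 0},
    {"x": 0,"y": 0,"z": -9.5,"wx": 0,"wy": 0,"wz": 0,"hand": 0},
    {"x": 0,"y": 0,"z": -9.5,"wx": 0,"wy": 0,"wz": 0,"hand": 0}
  ]
}}

```text
clock: 4.08
tcp_pos: [0.456, -0.2636, 0.4419]
ee_rot: [[0.998, -0.057, 0.001], [-0.057, -0.998, -0.0], [0.001, 0.0, -1.0]]
force: [0.1, 0.1, -4.0]
width: 0.0149
gripper_force: 61.1
```

```bash
python3 -c "
from h import *
st([.5162,.2591,.437]);snap('wrist','w2')"
```

```text
4.08 tcp [ 0.456  -0.2636  0.4419] head -3.29 z [ 0.0005 -0.0004 -1.    ] q [ 0.559   0.2191 -0.1506  1.7762  0.0359  1.1483 -1.2309] F [ 0.0699  0.1121 -4.0037] 0.014854439774879043 61.14540338516235
delta tool cm [  3.0153 -52.5326   0.4714]
```

View pics/w2.png

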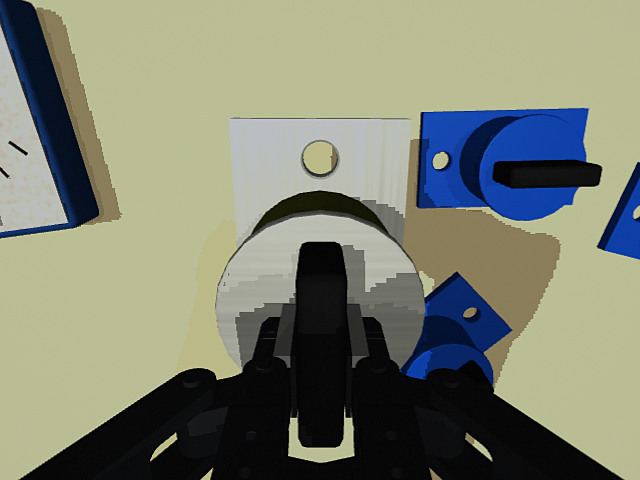

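Wrist view: the pot hangs straight in the fingers, its foot edge level with the image from (230,118) to (411,118) and the hole at (320,158). Next I work out where it sits in the hand.

```bash
python3 - <<'E'
from h import *
s=bot.sense();R=np.array(s["ee_rot"]);p=np.array(s["tcp_pos"])
z=.4419-.257+.012
P=lambda u,v:R.T@(at("w2",u,v,z)-p)*1000
a,b,h=P(230,118),P(411,118),P(320,158.5)
print(a,b,h,np.linalg.norm(a-b),"hole->edge",(a+b)/2-h)
E
```

```text
[ 74.7838 -45.2374 244.1166] [ 74.7125  43.7958 244.0951] [ 55.0846  -1.001  244.1213] 89.03323169283871 hole->edge [19.6635  0.2802 -0.0154]
```

{"name": "arm_command", "arguments": {
  "deltas": [
    {"x": 0.1,"y": -2,"z": 0,"wx": 0,"wy": 0,"wz": 0,"hand": 0},
    {"x": 0.4,"y": -6,"z": 0,"wx": 0,"wy": 0,"wz": -1,"hand": 0},
    {"x": 0.7,"y": -11,"z": 0,"wx": 0,"wy": 0,"wz": -2,"hand": 0},
    {"x": 1,"y": -16,"z": 0,"wx": 0,"wy": 0,"wz": -3,"hand": 0},
    {"x": 1.3,"y": -21,"z": 0,"wx": 0,"wy": 0,"wz": -4,"hand": 0}
  ]
}}

```text
clock: 4.75
tcp_pos: [0.4808, -0.0532, 0.4404]
ee_rot: [[1.0, 0.013, -0.002], [0.013, -1.0, 0.0], [-0.002, -0.0, -1.0]]
force: [0.3, -0.6, -2.1]
width: 0.0151
gripper_force: 60.9
```

{"name": "arm_command", "arguments": {
  "deltas": [
    {"x": 0.7,"y": -5,"z": 0,"wx": 0,"wy": 0,"wz": -1,"hand": 0},
    {"x": 1.4,"y": -10,"z": 0,"wx": 0,"wy": 0,"wz": -2,"hand": 0},
    {"x": 2.1,"y": -15,"z": 0,"wx": 0,"wy": 0,"wz": -3,"hand": 0},
    {"x": 2.5,"y": -19,"z": 0,"wx": 0,"wy": 0,"wz": -4,"hand": 0},
    {"x": 2.8,"y": -22,"z": 0,"wx": 0,"wy": 0,"wz": -4.5,"hand": 0}
  ]
}}

```text
clock: 5.38
tcp_pos: [0.5059, 0.1675, 0.4402]
ee_rot: [[0.996, 0.093, -0.002], [0.093, -0.996, -0.0], [-0.002, -0.0, -1.0]]
force: [0.3, -0.1, -2.9]
width: 0.0151
gripper_force: 61.0
```

```bash
python3 -c "
from h import *
st([.5162,.2591,.437])"
```

```text
5.38 tcp [0.5059 0.1675 0.4402] head 5.35 z [-0.0024 -0.     -1.    ] q [-0.0281  0.2624 -0.4645  1.7469  0.1257  1.164  -2.0065] F [ 0.3174 -0.118  -2.9143] 0.01507302916719075 60.9954571723938
delta tool cm [ 1.8763 -9.0205  0.3157]
```

```bash
python3 -c "
from h import *
snap('wrist','w3')"
```

```text
(no output)
```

View pics/w3.png

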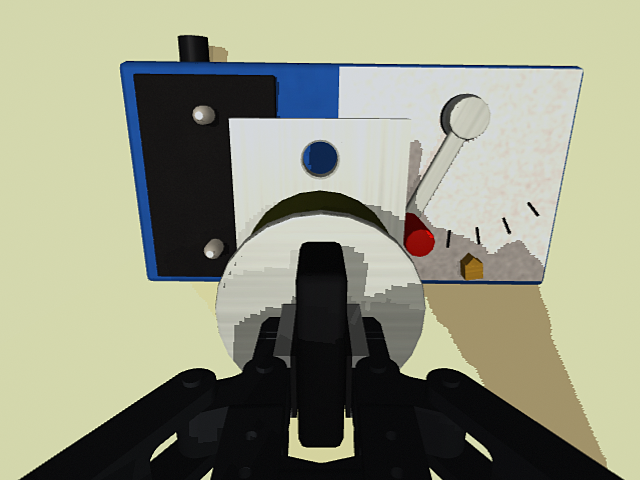

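```bash
python3 - <<'E'
from h import *
im=cv2.imread("pics/w3.png")
m=np.hstack([im[90:290,175:245],im[90:290,400:550]])
cv2.imwrite("pics/crop3.png",cv2.resize(m,None,fx=3,fy=3,interpolation=cv2.INTER_CUBIC))
E
```

```text
(no output)
```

View pics/crop3.png

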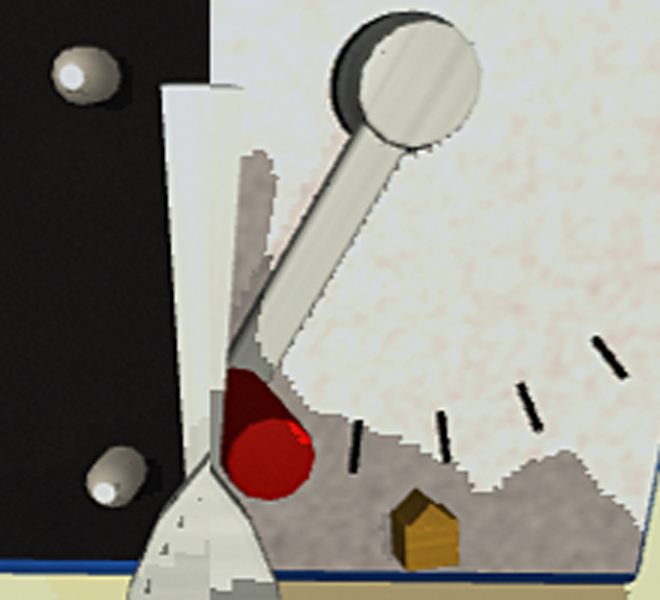

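```bash
python3 - <<'E'
from h import *
P=lambda u,v,z:at("w3",u,v,z)
p,q=P(198.7,115,.084),P(209.3,254,.084)
print("pegs",p,q,np.linalg.norm(p-q),"seat",(p+q)/2,"ang",np.degrees(np.arctan2(*(p-q)[1::-1])))
h=.4402-.257+.012
print("hole",P(320,158.5,h))
c=[P(122,63,.055),P(583,68,.055),P(541,283,.055),P(149,279,.055)]
print(np.array(c),[np.linalg.norm(c[i]-c[i-1]) for i in range(4)],"mid",sum(c)/4)
for i,j in((1,0),(2,3)): d=c[j]-c[i];print("vib y ang",np.degrees(np.arctan2(d[1],d[0]))-90)
mt,mb=P(473.3,261,.071),P(468.3,253,.057);k=P(420,242.7,.124)
print("tip",mt,mb,"knob",k)
for z in(.065,.072,.074):
    v=P(470,118,z);print(z,v,"knobR",np.linalg.norm((k-v)[:2]),"tipR",np.linalg.norm((mt-v)[:2]),[np.degrees(np.arctan2(*(w-v)[1::-1]))%360 for w in(k,mt,mb)])
# arm direction: left/right edges
E
```

```text
pegs [0.5696 0.2657 0.084 ] [0.4598 0.2569 0.084 ] 0.11017566397950568 seat [0.5147 0.2613 0.084 ] ang 4.571371484281553
hole [0.5598 0.1738 0.1952]
[[ 0.6016  0.3333  0.055 ]
 [ 0.6313 -0.0265  0.055 ]
 [ 0.4482 -0.0413  0.055 ]
 [ 0.4188  0.3191  0.055 ]] [np.float64(0.18333001736048127), np.float64(0.36108253927619166), np.float64(0.1837186895048172), np.float64(0.3616232421585879)] mid [0.525  0.1462 0.055 ]
vib y ang 4.7261746603071515
vib y ang 4.6642872271196865
tip [0.4694 0.0323 0.071 ] [0.4717 0.0324 0.057 ] knob [0.498  0.0959 0.124 ]
0.065 [0.5862 0.0574 0.065 ] knobR 0.09619622335704299 tipR 0.11946950536520345 [np.float64(156.40066736051782), np.float64(192.14957461248213), np.float64(192.33776510684694)]
0.072 [0.5862 0.0598 0.072 ] knobR 0.09525585675769062 tipR 0.11999951830002357 [np.float64(157.72975926440907), np.float64(193.27528798971028), np.float64(193.48439790948413)]
0.074 [0.5862 0.0605 0.074 ] knobR 0.09499671413611883 tipR 0.12015940991561642 [np.float64(158.11426313552985), np.float64(193.59505479233042), np.float64(193.81004052766738)]
```

{"name": "arm_command", "arguments": {
  "deltas": [
    {"x": 0.5,"y": -2.5,"z": 0,"wx": 0,"wy": 0,"wz": 0.7,"hand": 0},
    {"x": 1.2,"y": -6,"z": 0,"wx": 0,"wy": 0,"wz": 0.7,"hand": 0},
    {"x": 1.7,"y": -8.2,"z": 0.5,"wx": 0,"wy": 0,"wz": 0.7,"hand": 0},
    {"x": 1.8,"y": -9.1,"z": 3,"wx": 0,"wy": 0,"wz": 0.7,"hand": 0},
    {"x": 1.8,"y": -9.1,"z": 5,"wx": 0,"wy": 0,"wz": 0.7,"hand": 0}
  ]
}}

```text
clock: 6.05
tcp_pos: [0.5154, 0.2585, 0.3893]
ee_rot: [[0.997, 0.08, -0.003], [0.08, -0.997, -0.001], [-0.003, 0.0, -1.0]]
force: [0.3, -0.1, -3.0]
width: 0.0152
gripper_force: 61.0
```

{"name": "arm_command", "arguments": {
  "deltas": [
    {"x": 0,"y": 0,"z": 1,"wx": 0,"wy": 0,"wz": 0,"hand": 0},
    {"x": 0,"y": 0,"z": 2,"wx": 0,"wy": 0,"wz": 0,"hand": 0},
    {"x": 0,"y": 0,"z": 2.5,"wx": 0,"wy": 0,"wz": 0,"hand": 0},
    {"x": 0,"y": 0,"z": 2.5,"wx": 0,"wy": 0,"wz": 0,"hand": 0},
    {"x": 0,"y": 0,"z": 2.5,"wx": 0,"wy": 0,"wz": 0,"hand": 0}
  ]
}}

```text
clock: 6.68
tcp_pos: [0.5161, 0.258, 0.3672]
ee_rot: [[0.997, 0.079, 0.001], [0.079, -0.997, 0.0], [0.001, -0.0, -1.0]]
force: [-0.5, -0.4, -2.4]
width: 0.015
gripper_force: 60.9
```

```bash
python3 - <<'E'
from h import *
st(); snap('wrist','w4')
s=bot.sense();R=np.array(s["ee_rot"]);p=np.array(s["tcp_pos"])
print("pot centre, camera-offset", p+R@[0,-.0008,0], "foot z",p[2]-.257)
im=cv2.imread("pics/w4.png")[100:220,240:400]
cv2.imwrite("pics/crop4.png",cv2.resize(im,None,fx=4,fy=4,interpolation=cv2.INTER_CUBIC))
E
```

```text
6.67 tcp [0.5161 0.258  0.3672] head 4.52 z [ 0.0009  0.0004 -1.    ] q [-0.1862  0.4085 -0.475   1.736   0.2116  1.047  -2.226 ] F [-0.4989 -0.4013 -2.406 ] 0.015040390246855767 60.93285083770752
pot centre, camera-offset [0.516  0.2588 0.3673] foot z 0.11028582159254663
```

View pics/crop4.png

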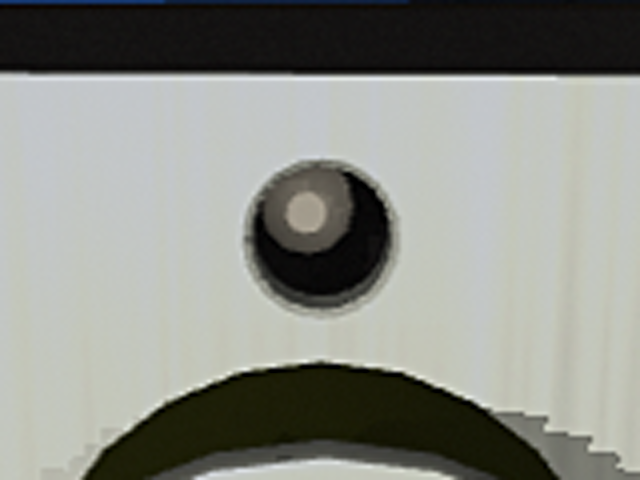

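```bash
python3 - <<'E'
from h import *
s=bot.sense();R=np.array(s["ee_rot"])
pg=at("w4",316.25,153.25,.084);ho=at("w4",320.25,159,.1103+.012);print(pg,ho,"tool mm",R.T@(pg-ho)*1000)
print(at("w4",240,100+73/4,.1223)-at("w4",399,100+75/4,.1223))
E
```

```text
[0.5691 0.2658 0.084 ] [0.5706 0.2635 0.1223] tool mm [-1.3069 -2.4074 38.2995]
[-0.0059  0.078   0.    ]
```

{"name": "arm_command", "arguments": {
  "deltas": [
    {"x": -0.13,"y": -0.24,"z": 0,"wx": 0,"wy": 0,"wz": 0,"hand": 0},
    {"x": -0.13,"y": -0.24,"z": 0.8,"wx": 0,"wy": 0,"wz": 0,"hand": 0},
    {"x": -0.13,"y": -0.24,"z": 1.6,"wx": 0,"wy": 0,"wz": 0,"hand": 0},
    {"x": -0.13,"y": -0.24,"z": 2.0,"wx": 0,"wy": 0,"wz": 0,"hand": 0},
    {"x": -0.13,"y": -0.24,"z": 2.0,"wx": 0,"wy": 0,"wz": 0,"hand": 0}
  ]
}}

```text
clock: 7.35
tcp_pos: [0.5144, 0.2601, 0.3461]
ee_rot: [[0.997, 0.079, -0.001], [0.079, -0.997, -0.0], [-0.001, 0.0, -1.0]]
force: [-0.1, 0.1, -3.8]
width: 0.0152
gripper_force: 61.0
```

```bash
python3 - <<'E'
from h import *
s=bot.sense();R=np.array(s["ee_rot"]);p=np.array(s["tcp_pos"])
st();print("err tool mm",R.T@(np.array([.5146,.2613,0])-(p+R@[0,-.0008,0]))*1000,"foot",p[2]-.257)
E
```

```text
7.35 tcp [0.5144 0.2601 0.3461] head 4.52 z [-0.0009 -0.0004 -1.    ] q [-0.1958  0.4303 -0.4702  1.759   0.2253  1.0068 -2.2424] F [-0.1323  0.0668 -3.8253] 0.015224671018879974 60.99287509918213
err tool mm [  0.5931  -0.4911 346.0884] foot 0.0890892332503283
```

{"name": "arm_command", "arguments": {
  "deltas": [
    {"x": 0.03,"y": -0.03,"z": 0.4,"wx": 0,"wy": 0,"wz": 0,"hand": 0},
    {"x": 0.03,"y": -0.03,"z": 0.8,"wx": 0,"wy": 0,"wz": 0,"hand": 0},
    {"x": 0.03,"y": -0.03,"z": 1.2,"wx": 0,"wy": 0,"wz": 0,"hand": 0},
    {"x": 0.03,"y": -0.03,"z": 1.5,"wx": 0,"wy": 0,"wz": 0,"hand": 0},
    {"x": 0.03,"y": -0.03,"z": 1.5,"wx": 0,"wy": 0,"wz": 0,"hand": 0}
  ]
}}

```text
clock: 7.98
tcp_pos: [0.5147, 0.2605, 0.3314]
ee_rot: [[0.997, 0.079, -0.0], [0.079, -0.997, -0.0], [-0.0, 0.0, -1.0]]
force: [0.2, -0.0, -4.3]
width: 0.0153
gripper_force: 61.0
```

{"name": "arm_command", "arguments": {
  "deltas": [
    {"x": 0,"y": 0,"z": 0.3,"wx": 0,"wy": 0,"wz": 0,"hand": 0},
    {"x": 0,"y": 0,"z": 0.5,"wx": 0,"wy": 0,"wz": 0,"hand": 0},
    {"x": 0,"y": 0,"z": 0.7,"wx": 0,"wy": 0,"wz": 0,"hand": 0},
    {"x": 0,"y": 0,"z": 0.8,"wx": 0,"wy": 0,"wz": 0,"hand": 0},
    {"x": 0,"y": 0,"z": 0.8,"wx": 0,"wy": 0,"wz": 0,"hand": 0}
  ]
}}

```text
clock: 8.6
tcp_pos: [0.5148, 0.2605, 0.3236]
ee_rot: [[0.997, 0.079, -0.0], [0.079, -0.997, -0.0], [-0.0, 0.0, -1.0]]
force: [0.3, 0.2, -4.2]
width: 0.015
gripper_force: 61.0
```

{"name": "arm_command", "arguments": {
  "deltas": [
    {"x": 0,"y": 0,"z": 0.1,"wx": 0,"wy": 0,"wz": 0,"hand": 0},
    {"x": 0,"y": 0,"z": 0.2,"wx": 0,"wy": 0,"wz": 0,"hand": 0},
    {"x": 0,"y": 0,"z": 0.3,"wx": 0,"wy": 0,"wz": 0,"hand": 0},
    {"x": 0,"y": 0,"z": 0.3,"wx": 0,"wy": 0,"wz": 0,"hand": 0}
  ]
}}

```text
clock: 9.1
tcp_pos: [0.5147, 0.2605, 0.3206]
ee_rot: [[0.997, 0.079, -0.0], [0.079, -0.997, -0.0], [-0.0, 0.0, -1.0]]
force: [-0.0, 0.1, -3.0]
width: 0.0151
gripper_force: 61.0
```

{"name": "arm_command", "arguments": {
  "deltas": [
    {"x": 0,"y": 0,"z": 0.05,"wx": 0,"wy": 0,"wz": 0,"hand": 0},
    {"x": 0,"y": 0,"z": 0.1,"wx": 0,"wy": 0,"wz": 0,"hand": 0},
    {"x": 0,"y": 0,"z": 0.1,"wx": 0,"wy": 0,"wz": 0,"hand": 0}
  ]
}}

```text
clock: 9.48
tcp_pos: [0.5147, 0.2607, 0.32]
ee_rot: [[0.997, 0.079, 0.0], [0.079, -0.997, 0.0], [0.0, -0.0, -1.0]]
force: [-1.5, 0.4, 0.9]
width: 0.0148
gripper_force: 61.5
```

{"name": "arm_command", "arguments": {
  "deltas": [
    {"x": 0,"y": 0,"z": 0,"wx": 0,"wy": 0,"wz": 0,"hand": 0.25},
    {"x": 0,"y": 0,"z": 0,"wx": 0,"wy": 0,"wz": 0,"hand": 0.4},
    {"x": 0,"y": 0,"z": 0,"wx": 0,"wy": 0,"wz": 0,"hand": 0.5},
    {"x": 0,"y": 0,"z": 0,"wx": 0,"wy": 0,"wz": 0,"hand": 0.6},
    {"x": 0,"y": 0,"z": -1,"wx": 0,"wy": 0,"wz": 0,"hand": 0.6}
  ]
}}

```text
clock: 10.1
tcp_pos: [0.5146, 0.2604, 0.3294]
ee_rot: [[0.997, 0.079, -0.001], [0.079, -0.997, -0.001], [-0.001, 0.001, -1.0]]
force: [0.2, -0.3, 0.6]
width: 0.0515
gripper_force: 0.0
```

{"name": "arm_command", "arguments": {
  "deltas": [
    {"x": 0,"y": 0,"z": -3,"wx": 0,"wy": 0,"wz": 0,"hand": 0.6},
    {"x": 0,"y": 0,"z": -6,"wx": 0,"wy": 0,"wz": 0,"hand": 0.6},
    {"x": 0,"y": 0,"z": -9,"wx": 0,"wy": 0,"wz": 0,"hand": 0.6},
    {"x": 0,"y": 0,"z": -11,"wx": 0,"wy": 0,"wz": 0,"hand": 0.6},
    {"x": 0,"y": 0,"z": -11,"wx": 0,"wy": 0,"wz": 0,"hand": 0.6}
  ]
}}

```text
clock: 10.72
tcp_pos: [0.5149, 0.2609, 0.4418]
ee_rot: [[0.997, 0.079, 0.003], [0.079, -0.997, 0.002], [0.004, -0.001, -1.0]]
force: [-0.0, 0.2, -0.4]
width: 0.0514
gripper_force: 0.0
```

```bash
python3 - <<'E'
from h import *
st(); snap('wrist','w5')
E
```

```text
10.72 tcp [0.5149 0.2609 0.4418] head 4.53 z [ 0.0035  0.0017 -1.    ] q [-0.1764  0.3429 -0.4899  1.6431  0.1717  1.1946 -2.1966] F [-0.0179  0.1773 -0.4488] 0.051388204413433475 0.0
```

View pics/w5.png

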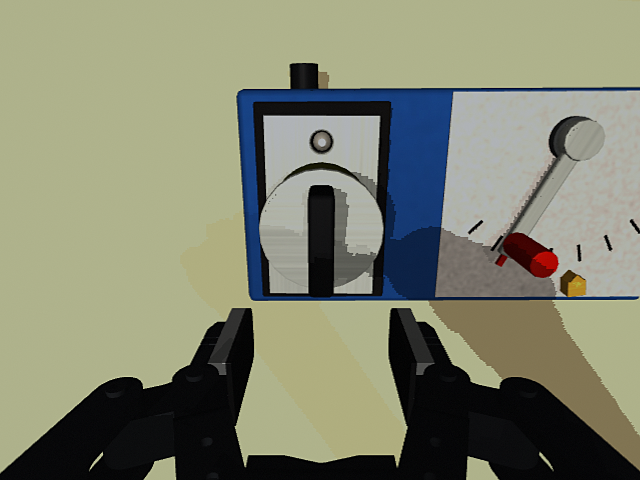

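The pot is seated: the far peg sits centred in its hole at (321,141) and the foot lies square on the plate. Next is the lever.

```bash
python3 - <<'E'
from h import *
from scipy.optimize import least_squares
def tri(a,b):
    A=[];r=[]
    for f,u,v in(a,b):
        c,d=ray(f,u,v);d/=np.linalg.norm(d);M=np.eye(3)-np.outer(d,d);A.append(M);r.append(M@c)
    return np.linalg.lstsq(np.vstack(A),np.hstack(r),rcond=None)[0]
print("disc",tri(("w3",470,118),("w5",583,139)))
print("knobtop",tri(("w3",420,242.7),("w5",543,262)))
print("tip top",tri(("w3",473.3,261),("w5",577,276)))
k=at("w5",543,262,.124);print("w5 knob",k)
st([.498,.096,.30])
E
```

```text
disc [0.5865 0.0594 0.0708]
knobtop [0.4975 0.0948 0.12  ]
tip top [0.47   0.0318 0.0699]
w5 knob [0.4996 0.0972 0.124 ]
10.78 tcp [0.5147 0.2606 0.4403] head 4.52 z [ 0.0014  0.0005 -1.    ] q [-0.1765  0.3442 -0.4895  1.6449  0.172   1.1939 -2.1969] F [-0.5173 -0.2148 -1.4143] 0.05147144903560475 0.0
delta tool cm [-2.9816 16.283  14.0214]
```

{"name": "arm_command", "arguments": {
  "deltas": [
    {"x": -0.8,"y": 4,"z": 0,"wx": 0,"wy": 0,"wz": 5,"hand": 0.8},
    {"x": -1.6,"y": 8.5,"z": 1,"wx": 0,"wy": 0,"wz": 12,"hand": 0.8},
    {"x": -2.4,"y": 13,"z": 4,"wx": 0,"wy": 0,"wz": 19,"hand": 0.8},
    {"x": -3,"y": 16.3,"z": 8,"wx": 0,"wy": 0,"wz": 25,"hand": 0.8},
    {"x": -3,"y": 16.3,"z": 10,"wx": 0,"wy": 0,"wz": 27,"hand": 0.8}
  ]
}}

```text
clock: 11.4
tcp_pos: [0.4965, 0.0921, 0.3367]
ee_rot: [[0.921, -0.389, -0.004], [-0.389, -0.921, -0.002], [-0.003, 0.004, -1.0]]
force: [0.2, 0.1, 0.6]
width: 0.0682
gripper_force: 0.0
```

```bash
python3 - <<'E'
from h import *
st([.498,.096,.262]);snap("wrist","w6")
im=cv2.cvtColor(cv2.imread("pics/w6.png"),cv2.COLOR_BGR2HSV)
m=((im[...,0]<8)|(im[...,0]>172))&(im[...,1]>150)&(im[...,2]>60)
n,l,s,c=cv2.connectedComponentsWithStats(m.astype(np.uint8));print(s[1:][s[1:,4]>15],c[1:][s[1:,4]>15])
print("predicted knob top",proj("w6",[.498,.096,.124]),"base",proj("w6",[.498,.096,.074]))
E
```

```text
11.4 tcp [0.4965 0.0921 0.3367] head -22.86 z [-0.0043 -0.0025 -1.    ] q [ 0.0061  0.3087 -0.3454  1.9412  0.1311  0.9179 -2.3744] F [0.2199 0.1282 0.641 ] 0.06815807586997781 0.0
delta tool cm [ 0.0054 -0.4449  7.4699]
[[ 291  261   45   41 1373]] [[312.7094 281.0605]]
predicted knob top [312.0237 282.0732] base [313.3463 247.4835]
```

{"name": "arm_command", "arguments": {
  "deltas": [
    {"x": 0,"y": 0,"z": 1,"wx": 0,"wy": 0,"wz": 0,"hand": 0.8},
    {"x": 0,"y": 0,"z": 3,"wx": 0,"wy": 0,"wz": 0,"hand": 0.8},
    {"x": 0,"y": 0,"z": 5.5,"wx": 0,"wy": 0,"wz": 0,"hand": 0.8},
    {"x": 0,"y": 0,"z": 7.5,"wx": 0,"wy": 0,"wz": 0,"hand": 0.8},
    {"x": 0,"y": 0,"z": 7.8,"wx": 0,"wy": 0,"wz": 0,"hand": 0.8}
  ]
}}

```text
clock: 12.08
tcp_pos: [0.4974, 0.0962, 0.2608]
ee_rot: [[0.925, -0.381, -0.002], [-0.381, -0.925, -0.0], [-0.002, 0.001, -1.0]]
force: [-0.3, -1.0, -0.5]
width: 0.0686
gripper_force: 0.0
```

{"name": "arm_command", "arguments": {
  "deltas": [
    {"x": 0,"y": 0,"z": 0,"wx": 0,"wy": 0,"wz": 0,"hand": 0.5},
    {"x": 0,"y": 0,"z": 0,"wx": 0,"wy": 0,"wz": 0,"hand": 0.4},
    {"x": 0,"y": 0,"z": 0,"wx": 0,"wy": 0,"wz": 0,"hand": 0.2},
    {"x": 0,"y": 0,"z": 0,"wx": 0,"wy": 0,"wz": 0,"hand": 0.15},
    {"x": 0,"y": 0,"z": 0,"wx": 0,"wy": 0,"wz": 0,"hand": 0.15}
  ],
  "newtons": 20
}}

```text
clock: 12.7
tcp_pos: [0.498, 0.0958, 0.2625]
ee_rot: [[0.924, -0.382, 0.001], [-0.382, -0.924, 0.0], [0.001, -0.001, -1.0]]
force: [-1.3, -0.3, 6.0]
width: 0.0214
gripper_force: 21.8
```

```bash
python3 - <<'E'
from h import *
st()
s=bot.sense();R=np.array(s["ee_rot"]);p=np.array(s["tcp_pos"]);v=np.array([.5864,.0594,0])
g=(p+R@[0,-.0008,0]-v)[:2];f0=np.degrees(np.arctan2(g[1],g[0]));r=np.hypot(*g);print("phi",f0,"r",r)
for f in np.linspace(f0,193.2,6)[1:]:
    a=np.radians(f-f0);q=v[:2]+np.array([[np.cos(a),-np.sin(a)],[np.sin(a),np.cos(a)]])@g
    print(f,R.T@np.append(q-v[:2]-g,0)*100,"wz",-(f-f0))
E
```

```text
12.7 tcp [0.498  0.0958 0.2625] head -22.48 z [ 0.0013  0.0001 -1.    ] q [-0.0241  0.4136 -0.3249  2.0049  0.1897  0.7502 -2.4258] F [-1.2895 -0.3151  5.9878] 0.02135519488484532 21.751857697963715
phi 157.17135353458838 r 0.09562480137767439
164.3770828276707 [ 0.0682  1.1999 -0.0007] wz -7.205729293082328
171.58281212075303 [ 0.2863  2.3817 -0.0011] wz -14.411458586164656
178.78854141383533 [ 0.651   3.5269 -0.0014] wz -21.617187879246956
185.99427070691766 [ 1.1565  4.6173 -0.0015] wz -28.822917172329284
193.2 [ 1.7947  5.6356 -0.0014] wz -36.02864646541161
```

{"name": "arm_command", "arguments": {
  "deltas": [
    {"x": 0.07,"y": 1.2,"z": 0,"wx": 0,"wy": 0,"wz": -7.2,"hand": 0.15},
    {"x": 0.29,"y": 2.38,"z": 0,"wx": 0,"wy": 0,"wz": -14.4,"hand": 0.15},
    {"x": 0.65,"y": 3.53,"z": 0,"wx": 0,"wy": 0,"wz": -21.6,"hand": 0.15},
    {"x": 1.16,"y": 4.62,"z": 0,"wx": 0,"wy": 0,"wz": -28.8,"hand": 0.15},
    {"x": 1.16,"y": 4.62,"z": 0,"wx": 0,"wy": 0,"wz": -28.8,"hand": 0.15}
  ]
}}

```text
clock: 13.32
tcp_pos: [0.4916, 0.0482, 0.2625]
ee_rot: [[0.994, 0.108, 0.003], [0.108, -0.994, 0.0], [0.003, -0.0, -1.0]]
force: [1.7, -1.2, 4.7]
width: 0.0212
gripper_force: 21.7
```

```bash
cat > lv.py <<'E'
from h import *
st()
s=bot.sense();R=np.array(s["ee_rot"]);p=np.array(s["tcp_pos"]);v=np.array([.5864,.0594,0])
g=(p+R@[0,-.0008,0]-v)[:2];f0=np.degrees(np.arctan2(g[1],g[0]));r=np.hypot(*g);print("phi",f0,"r",r)
a=np.radians(193.2-f0);q=v[:2]+np.array([[np.cos(a),-np.sin(a)],[np.sin(a),np.cos(a)]])@(g*.095/r)
print(R.T@np.append(q-v[:2]-g,0)*100)
E
python3 lv.py
```

```text
13.32 tcp [0.4916 0.0482 0.2625] head 6.23 z [ 0.0027  0.0005 -1.    ] q [ 0.1596  0.4106 -0.438   2.03    0.2515  0.7492 -1.8936] F [ 1.6941 -1.229   4.6756] 0.02118950409817608 21.699967682361603
phi -173.71965154249975 r 0.0954239559480789
[0.1127 1.1444 0.0001]
```

{"name": "arm_command", "arguments": {
  "deltas": [
    {"x": 0.03,"y": 0.57,"z": 0,"wx": 0,"wy": 0,"wz": -3.5,"hand": 0.15},
    {"x": 0.1,"y": 1.15,"z": 0,"wx": 0,"wy": 0,"wz": -7,"hand": 0.15},
    {"x": 0.1,"y": 1.15,"z": 0,"wx": 0,"wy": 0,"wz": -7,"hand": 0.15},
    {"x": 0.1,"y": 1.15,"z": 0,"wx": 0,"wy": 0,"wz": -7,"hand": 0.15}
  ]
}}

```text
clock: 13.82
tcp_pos: [0.4938, 0.0375, 0.2625]
ee_rot: [[0.974, 0.227, 0.002], [0.227, -0.974, -0.0], [0.002, 0.001, -1.0]]
force: [2.0, -0.9, 6.5]
width: 0.0217
gripper_force: 21.8
```

```bash
python3 lv.py
```

```text
13.82 tcp [0.4938 0.0375 0.2625] head 13.13 z [ 0.0023 -0.0001 -1.    ] q [ 0.2009  0.4166 -0.4629  2.0258  0.2679  0.7546 -1.7659] F [ 1.9636 -0.9429  6.4914] 0.02171807005928208 21.831124126911163
phi -167.16659594610215 r 0.09520761302052441
[0.0206 0.0609 0.0001]
```

{"name": "arm_command", "arguments": {
  "deltas": [
    {"x": 0,"y": 0,"z": 0,"wx": 0,"wy": 0,"wz": 0,"hand": 0.35},
    {"x": 0,"y": 0,"z": 0,"wx": 0,"wy": 0,"wz": 0,"hand": 0.5},
    {"x": 0,"y": 0,"z": 0,"wx": 0,"wy": 0,"wz": 0,"hand": 0.6},
    {"x": 0,"y": 0,"z": -2,"wx": 0,"wy": 0,"wz": 0,"hand": 0.6},
    {"x": 0,"y": 0,"z": -6,"wx": 0,"wy": 0,"wz": 0,"hand": 0.6}
  ]
}}

```text
clock: 14.45
tcp_pos: [0.4923, 0.0371, 0.3209]
ee_rot: [[0.973, 0.23, -0.004], [0.23, -0.973, 0.0], [-0.004, -0.001, -1.0]]
force: [0.3, -0.2, 0.4]
width: 0.0513
gripper_force: 0.0
```

{"name": "arm_command", "arguments": {
  "deltas": [
    {"x": -1,"y": 0,"z": -4,"wx": 0,"wy": 0,"wz": 0,"hand": 0.6},
    {"x": -2,"y": 0,"z": -8,"wx": 0,"wy": 0,"wz": 0,"hand": 0.6},
    {"x": -2,"y": 0,"z": -10,"wx": 0,"wy": 0,"wz": 0,"hand": 0.6},
    {"x": -2,"y": 0,"z": -10,"wx": 0,"wy": 0,"wz": 0,"hand": 0.6}
  ]
}}

```text
clock: 14.95
tcp_pos: [0.4737, 0.0328, 0.4229]
ee_rot: [[0.973, 0.23, 0.003], [0.23, -0.973, -0.0], [0.003, 0.001, -1.0]]
force: [0.8, 0.6, -0.9]
width: 0.0513
gripper_force: 0.0
```

```bash
python3 - <<'E'
from h import *
st();snap("wrist","w7")
im=cv2.imread("pics/w7.png")
for n,X in(("pivot",[.5864,.0594,.0708]),("knob",[.494,.0377,.124]),("tip",[.47,.0321,.071]),("tipb",[.47,.0321,.057])):print(n,proj("w7",X))
x0,y0=proj("w7",[.53,.045,.07]).astype(int);x0=max(0,x0-90);y0=max(0,y0-75);print(x0,y0)
cv2.imwrite("pics/crop7.png",cv2.resize(im[y0:y0+150,x0:x0+180],None,fx=4,fy=4,interpolation=cv2.INTER_CUBIC))
E
```

```text
14.95 tcp [0.4737 0.0328 0.4229] head 13.29 z [ 0.0029 -0.0003 -1.    ] q [ 0.2981  0.1772 -0.5281  1.896   0.1013  1.0915 -1.6086] F [ 0.7579  0.6182 -0.8876] 0.051291510552852304 0.0
pivot [321.2625  53.7673]
knob [321.3259 202.1406]
tip [321.0676 217.9192]
tipb [321.0316 213.5973]
232 63
```

View pics/crop7.png

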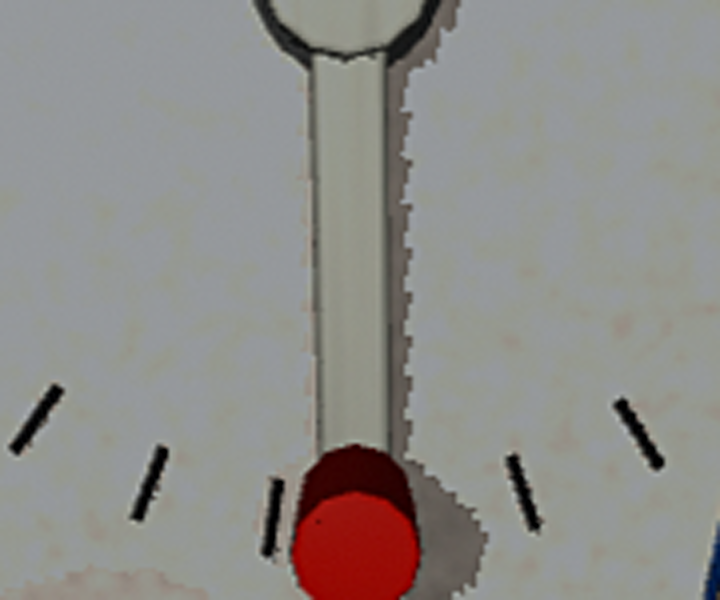

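Picture w7 shows the lever pointing straight down the image, with its arm centre going from u≈319.3 near the pivot to u≈320.6 near the knob. The knob centre is at u≈321. The marker lies just below this crop, so I find its edges, the knob and the disc by colour.

```bash
python3 - <<'E'
from h import *
b=cv2.imread("pics/w7.png");im=cv2.cvtColor(b,cv2.COLOR_BGR2HSV)
m=(abs(im[...,0].astype(int)-20)<8)&(im[...,1]>110)&(im[...,2]>40)
m[:150]=0;m[300:]=0;m[:,:250]=0;m[:,400:]=0
for r in np.where(m.any(1))[0]:
    c=np.where(m[r])[0];v=im[r,c,2];print(r,c.min(),c.max(),(c.min()+c.max())/2,v.tolist()[::3])
red=((im[...,0]<8)|(im[...,0]>172))&(im[...,1]>150)&(im[...,2]>60)
n,l,s,c=cv2.connectedComponentsWithStats(red.astype(np.uint8));print(s[1:][s[1:,4]>15])
# arm grey profile edges by gradient
g=cv2.cvtColor(b,cv2.COLOR_BGR2GRAY)
for r in(90,110,130,150,165):print(r,g[r,305:336].tolist())
E
```

```text
217 315 323 319.0 [59, 141, 100]
218 314 325 319.5 [45, 96, 154, 163]
219 312 330 321.0 [58, 49, 158, 152, 162, 49]
220 312 327 319.5 [52, 96, 153, 151, 155, 72]
221 312 330 321.0 [59, 151, 151, 151, 152, 142, 46]
222 312 330 321.0 [137, 157, 152, 152, 150, 159, 151]
223 311 330 320.5 [117, 154, 149, 150, 149, 152, 158]
224 312 330 321.0 [145, 147, 150, 150, 145, 151, 142]
225 312 330 321.0 [144, 150, 150, 152, 147, 151, 145]
226 312 331 321.5 [143, 149, 148, 151, 148, 152, 143]
227 312 330 321.0 [141, 148, 146, 149, 150, 150, 138]
228 312 330 321.0 [143, 153, 152, 148, 151, 151, 140]
229 312 331 321.5 [145, 151, 152, 149, 151, 151, 143]
230 312 330 321.0 [145, 151, 151, 152, 152, 151, 142]
231 312 330 321.0 [137, 145, 146, 145, 144, 144, 134]
232 312 330 321.0 [136, 149, 147, 148, 148, 147, 139]
233 312 330 321.0 [136, 148, 147, 149, 149, 148, 140]
234 312 330 321.0 [142, 148, 150, 149, 149, 148, 139]
235 312 330 321.0 [141, 148, 148, 148, 149, 148, 139]
236 312 330 321.0 [135, 142, 143, 143, 144, 144, 136]
237 312 330 321.0 [134, 145, 146, 145, 147, 146, 137]
238 312 330 321.0 [135
[... 167 characters left out ...]
 150, 149, 147, 148, 149, 150, 149, 146, 117, 64, 89, 100, 95, 147, 157, 150, 154]
110 [151, 149, 151, 146, 152, 98, 115, 147, 151, 149, 148, 150, 150, 151, 149, 147, 148, 147, 148, 148, 149, 148, 120, 78, 95, 101, 99, 94, 146, 155, 152]
130 [152, 152, 152, 153, 157, 113, 107, 136, 148, 146, 145, 146, 148, 149, 149, 147, 148, 146, 148, 148, 148, 151, 125, 94, 76, 93, 97, 96, 87, 143, 154]
150 [151, 151, 145, 146, 151, 120, 92, 120, 145, 146, 143, 142, 142, 144, 147, 146, 145, 146, 147, 146, 145, 148, 129, 101, 64, 91, 99, 98, 92, 148, 157]
165 [151, 151, 152, 152, 147, 151, 99, 108, 139, 143, 140, 139, 140, 143, 145, 144, 144, 145, 146, 144, 143, 145, 131, 108, 69, 89, 94, 87, 148, 157, 153]
```

```bash
python3 - <<'E'
from h import *
A=lambda a,b:np.degrees(np.arctan2(*(b-a)[1::-1]))%360
k=at("w7",320.6,201,.124);m=at("w7",321,230,.071);t=at("w7",320.8,219,.071)
a1=at("w7",319.05,95,.072);a2=at("w7",319.9,165,.072)
print("knob",k,"mk",m,"tip",t,a1,a2)
print("arm dir",A(a1,a2))
for n,v in(("est",np.array([.5864,.0594,0])),("w7 disc",at("w7",319.2,53,.0708))):
    print(n,v,"knob",A(v,k),"mk",A(v,m),A(v,t),"a2",A(v,a2))
b=cv2.imread("pics/w7.png");g=cv2.cvtColor(b,cv2.COLOR_BGR2GRAY)
for r in(40,50,60):print(r,g[r,285:356].tolist())
E
```

```text
knob [0.4946 0.0383 0.124 ] mk [0.4602 0.0299 0.071 ] tip [0.4691 0.0321 0.071 ] [0.5593 0.0547 0.072 ] [0.5105 0.0426 0.072 ]
arm dir 193.91693468887362
est [0.5864 0.0594 0.    ] knob 192.92642289643612 mk 193.1804756060343 193.09858105283377 a2 192.50680125684164
w7 disc [0.5865 0.0609 0.0708] knob 193.8090699227403 mk 193.82182476371085 193.7886226752183 a2 193.57771328686064
40 [152, 152, 151, 151, 151, 151, 151, 151, 151, 151, 155, 161, 75, 30, 86, 147, 154, 152, 151, 151, 150, 150, 151, 151, 151, 150, 151, 151, 150, 150, 150, 150, 151, 150, 152, 151, 151, 149, 147, 145, 147, 150, 150, 150, 151, 150, 150, 150, 150, 150, 149, 144, 116, 54, 26, 132, 157, 154, 152, 151, 151, 150, 151, 152, 151, 152, 151, 152, 151, 152, 152]
50 [152, 151, 152, 151, 151, 151, 151, 156, 139, 66, 37, 60, 137, 154, 152, 151, 151, 151, 151, 151, 150, 150, 151, 151, 151, 151, 150, 151, 151, 150, 150, 150, 151, 150, 150, 151, 150, 150, 149, 146, 147, 149, 151, 150, 150, 150, 150, 150, 150, 149, 149, 151, 150, 151, 144, 84, 45, 38, 62, 148, 159, 153, 150, 150, 151, 151, 151, 151, 151, 151, 152]
60 [152, 151, 152, 151, 152, 151, 152, 151, 158, 117, 54, 36, 32, 120, 153, 154, 152, 151, 151, 151, 150, 150, 149, 150, 150, 150, 150, 150, 150, 150, 150, 150, 150, 150, 150, 150, 151, 150, 147, 145, 145, 148, 150, 151, 150, 150, 151, 150, 148, 148, 148, 151, 150, 140, 78, 25, 20, 33, 96, 96, 146, 155, 152, 152, 152, 151, 152, 150, 152, 151, 151]
```

Lever and marker agree to within about 0.3°, and the arm is clear of everything.

```bash
python3 -c "
from rig import bot
print(bot.job_done())"
```

```text
the job is handed in; nothing more can be done
None
```

I set the pot down gently over both pegs with its foot flat and let go, then swung the lever to within about 0.3° of the marker, which I left untouched; the job was handed in at about 15 s of the 56 s limit, with no verdict returned.

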